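Load a pipe-sleeve frame in two layers

TASK

Load the blue open-fronted frame in two layers. Using the pusher, slide the four standing pipe sleeves together as one straight, closed row until every sleeve is fully home against the frame's back rail - never touch the sleeves with the gripper, lift or tip them, or let the row come apart or buckle - and then stand the pusher on the bench a good hand's width clear of the frame. Next lay the plywood divider, knob up, squarely and centrally over the row, let go of it, and last stand the steel bracket, web up, lengthwise on the divider's yellow patch, leaving the grinding discs, spray can and brush where they are.

Things in the scene. Friction and masses are not known exactly. Their poses are not given: they have to be found in the camera images.
- frame: Blue steel frame fixed to the bench, no floor. Origin on the bench, centre of the home row; x into the frame, y along the back rail, z up. Back rail 35 mm high, inner face x = +30.5 (a home sleeve's axis: x = 0). Side rails 45 high, 6 thick, inner faces y = +/-130, x = -55 to +36, then flared to y = +/-147 at x = -75. Front (-x) open; the row starts with its axes 95 to 150 mm before the origin.
- sleeve_a: Rust-red steel pipe sleeve standing upright: outer diameter 60, inner 47, height 60 mm, 0.3 kg. Origin at the centre of its underside; its yaw means nothing. Order a, b, c, d towards frame +y, axes 61 to 63 mm apart, row nearly parallel to the back rail and within 15 mm of centred. This is the first (-y end).
- sleeve_b: Rust-red steel pipe sleeve standing upright: outer diameter 60, inner 47, height 60 mm, 0.3 kg. Origin at the centre of its underside; its yaw means nothing. Order a, b, c, d towards frame +y, axes 61 to 63 mm apart, row nearly parallel to the back rail and within 15 mm of centred. This is an inner one.
- sleeve_c: Rust-red steel pipe sleeve standing upright: outer diameter 60, inner 47, height 60 mm, 0.3 kg. Origin at the centre of its underside; its yaw means nothing. Order a, b, c, d towards frame +y, axes 61 to 63 mm apart, row nearly parallel to the back rail and within 15 mm of centred. This is an inner one.
- sleeve_d: Rust-red steel pipe sleeve standing upright: outer diameter 60, inner 47, height 60 mm, 0.3 kg. Origin at the centre of its underside; its yaw means nothing. Order a, b, c, d towards frame +y, axes 61 to 63 mm apart, row nearly parallel to the back rail and within 15 mm of centred. This is the last (+y end).
- pusher: Loose aluminium pusher, 0.4 kg, stands by itself. Origin on its underside below the axis of its orange upright handle (24 x 24 mm, square to the axes, top z = 100); x forward, y along the blade. Blade y = +/-112, 45 high, 12 thick, flat front face x = +50. Foot plate 6 thick, 70 wide, x = -30 to +38. The blade fits between the side rails; row home = handle axis 80 mm before the frame's origin.
- divider: Loose plywood divider board (0.25 kg), 70 (x) by 238 (y) mm, 12 mm thick, lying flat. Origin at the centre of its underside, z up. Square black knob 22 x 22 mm at its centre, top 52 mm above the underside. A yellow patch covers most of its +y half. Either way round on the row is fine.
- patch (a point): Centre of the yellow patch (60 mm across x, 96 mm along y) on the divider's top face, 68 mm from the knob towards the divider's +y, 12 mm above its underside.
- bracket: Loose steel bracket (0.4 kg) of inverted-T section: base plate 90 (x) by 50 (y) mm, 6 mm thick; upright web 10 mm thick along x over the full 90 mm, top 51 mm above the underside. Origin at the centre of its underside, z up (web). Stands web up.
- discs: Bystander: stack of black grinding discs, 90 mm diameter, 30 mm high. Origin at the centre of its underside.
- can: Bystander: upright spray can, 56 mm diameter, 140 mm high. Origin at the centre of its underside.
- brush: Bystander: brush lying on the bench, about 180 mm long along its x.
Not all that is in view belongs to the job. Leave any turquoise look-alike of the sleeve_b alone.

How it is judged:
By the outcome, as a careful person would: the job done as asked, in the order asked, and still so for the second after the job is handed in, with the robot touching nothing.
It also fails if it takes over 72 s, if anything falls off the work surface, if the arm or the gripper's body presses on something with over 40 N, if the wrist force passes 120 N, or if a joint passes its speed limit or range.

ROBOT

A 6-joint arm with a two-finger parallel gripper is mounted at the origin on the work surface. World frame = base frame: x ahead of the robot, y to its left, z up, the work surface at z = 0. Lengths are in m, angles in rad, forces in N, time in s.
With the tool pointing down it reaches from about 0.325 to 0.775 m from the base axis. Payload 9.3 kg.
Tool frame: the origin (TCP) lies midway between the tips of the shut fingers; the grasp point (between the pads) lies 19 mm behind it (bot.grasp_offset is the distance from the TCP to the grasp point, in m); z points along the fingers, y is the line along which they close (so a half turn about z gives the same grasp; the last joint's range is limited). The gripper opens to 85 mm and grips with 20 to 120 N. Pads are 22 mm wide; open, the fingers measure 114 mm over their backs; the gripper's body (76 mm by 85 mm) begins 54 mm behind the grasp point. The pads swing forward as they close: fully open they stand 13 mm farther back than shut.
Start: joints at [-1.38, 0.259, 0.021, 1.334, 0, 1.418], TCP at [0.185, -0.518, 0.231] pointing down, gripper open.
Joint ranges: [-3.04, 3.04], [-0.91, 1.82], [-1.04, 1.36], [-1.92, 1.95], [-1.52, 1.45], [-3.14, 3.14]. Speed limits (rad/s): [2.22, 2.22, 2.79, 3.14, 3.14, 3.14].

INTERFACE

Orientations are given as a rotation vector (axis times angle).
In Python, from workcell import monitor, snapshot, calibration, ticket, bot gives the robot as it stands.
- The arm moves only by the tool jog_arm, never from a script. Its argument "commands" is a list of rows, each a list of 5 numbers: the finger opening in m, from 0 to 0.0854, then the shift along the tool's x, y, z in m, then the turn about the tool's z in degrees. A call has 1 to 8 rows; each row is the pose to reach, as a shift and turn from the pose commanded when the call began, along the tool's axes at that moment; what a row does not reach only later rows make up. A row lasts 1/10 s, in which the tool goes at most 50 mm and 8.59 degrees, less where a joint would pass 70% of its speed; a pose out of reach is approached as far as the arm can. A call with a gripper value outside its range is refused whole. The fingers move at their own pace and stop on an object; the grip force is fixed at half the most. Time passes only in rows, so rows that repeat a pose let the fingers close. It gives the time, the measured TCP pose, the force, the opening and the grip force at its end, in the units of the state.
- monitor.get_obs(): the state, without advancing time (a new reading comes with each control period).
- snapshot(name): name is "scene" or "top"; returns the picture (420x560x3 uint8, red, green, blue); there is no depth.
- calibration(name): a dict with "fov_y" (degrees; the focal length in pixels is half the picture's height over the tangent of half this angle, whatever the lens; pixels are square), "cx", "cy" (the principal point, pixels), "rvec" (rotation vector, rad) and "tvec" (3), from world to camera coordinates, as OpenCV has them. Camera axes: x right, y down, z forward; pixel columns grow to the right and rows downward; lengths in m; the calibration is good to about 2 mm. A picture is of the moment at which its call begins. calibration takes no time and is no camera call.
- ticket.sign_off(): hands the job in; it is judged then, once.
The state is a dict: "time_s": time; "qpos": joint angles; "dq": joint speeds; "effort": joint torques, N m; "eef_pos": TCP position; "ee_rot": TCP orientation; "contact_force": force on the tool from outside, world axes, zero at the start; "moment": the same for the moment, N m; "opening": opening from 0.0 (shut) to 1.0 (fully open); "grasp_force": force on a finger pad.
Only numpy, scipy, OpenCV 4.12 (cv2) and the standard library are available. Lean on these libraries where they do the work, as an engineer would, in place of code of your own. Each camera call takes 0.05 s, during which the arm holds its last target. There are 200 camera calls.

## Working session

There is one attempt and no reset: what is moved stays moved. The work goes in short steps, Python scripts to look and compute and a tool call to move; the robot and the scene stay as the last step left them, time stands still between calls to the robot, and variables do not carry over. Pictures are saved under pics/ and viewed, at most 10 in all, crops included, and the job is handed in when it is done.

Besides the shell and the picture viewer there is one more tool, called as name(argument=value, ...) on one line, values as JSON. jog_arm: Moves the arm, as the interface text tells. Its arguments: {"type":"object","properties":{"commands":{"type":"array"}},"required":["commands"]}

```bash
ls; mkdir -p pics; python3 - <<'E'
from workcell import monitor, snapshot, calibration, ticket, bot
import cv2
for n in ("scene","top"):
    im=snapshot(n); cv2.imwrite(f"pics/{n}0.png",im[:,:,::-1])
    c=calibration(n); print(n,c)
o=monitor.get_obs(); print(o)
print(bot.grasp_offset)
E
```

```text
pics
scene {'fov_y': 43.58995717772128, 'cx': 283.37054635458657, 'cy': 208.5665744118223, 'rvec': array([ 1.94898721,  1.0161594 , -0.56799989]), 'tvec': array([-0.289911  , -0.20563969,  1.87315561])}
top {'fov_y': 51.27618819621869, 'cx': 281.39579723115605, 'cy': 208.27102507177182, 'rvec': array([ 2.21902038, -2.15977576,  0.06720983]), 'tvec': array([-0.02279678,  0.51805463,  1.14001022])}
{'time_s': 0.1, 'qpos': array([-1.37960293e+00,  2.59132974e-01,  2.08353951e-02,  1.33371794e+00,
       -3.12836830e-05,  1.41820629e+00]), 'dq': array([ 0.00061045, -0.00013028,  0.00275966,  0.00010492,  0.00134958,
       -0.00151262]), 'effort': array([ 6.45654422e-03, -5.56695592e+01,  3.45065689e+01,  1.17573611e-02,
       -5.49646882e-05,  3.33099948e-08]), 'eef_pos': array([ 0.1853201 , -0.51756089,  0.23072733]), 'ee_rot': array([-3.09409446e+00, -5.37150030e-01,  8.60600764e-05]), 'contact_force': array([ 0.16696198, -0.29757439, -0.51016572]), 'moment': array([-0.01280331, -0.03392955, -0.02553286]), 'grasp_force': 0.0, 'opening': 0.9959747729810076}
0.0187
```

View pics/top0.png

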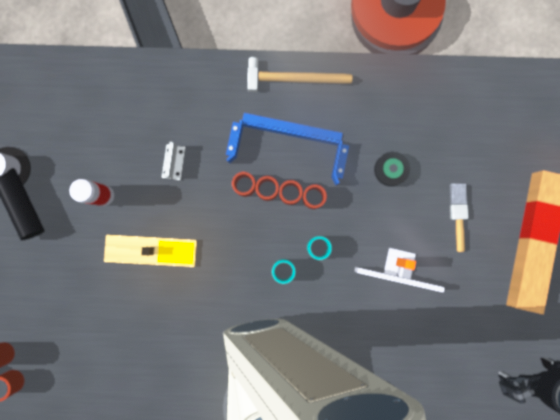

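View pics/scene0.png

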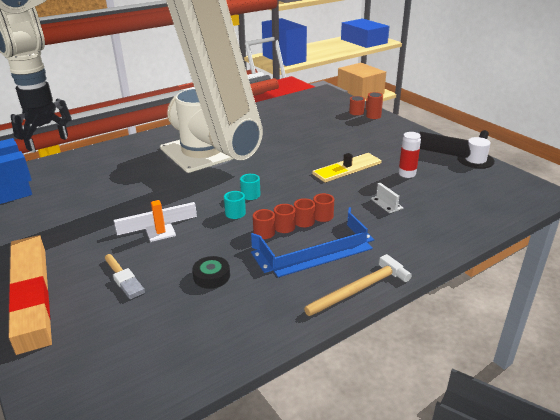

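```bash
python3 - <<'E'
import cv2,numpy as np
t=cv2.imread("pics/top0.png"); s=cv2.imread("pics/scene0.png")
up=lambda im,x,y,w,h,k: cv2.resize(im[y:y+h,x:x+w],None,fx=k,fy=k,interpolation=cv2.INTER_CUBIC)
cv2.imwrite("pics/c1.png",up(t,215,103,150,112,5))
a=up(t,350,240,100,60,4); b=up(t,100,230,100,60,4); c=up(t,155,135,100,60,4); d=up(s,110,190,100,60,4)
cv2.imwrite("pics/c2.png",np.vstack([np.hstack([a,b]),np.hstack([c,d])]))
for p in [(243,184),(262,128),(236,140),(319,238),(150,240),(180,262),(148,250),(170,170),(400,250),(373,276),(410,265),(300,240)]: print(p,t[p[1],p[0]][::-1],cv2.cvtColor(t,cv2.COLOR_BGR2HSV)[p[1],p[0]])
E
```

```text
(243, 184) [81 84 90] [110  25  90]
(262, 128) [ 49  86 145] [108 169 145]
(236, 140) [ 61 129 226] [108 186 226]
(319, 238) [ 37 184 186] [ 90 204 186]
(150, 240) [254 249 192] [ 28  62 254]
(180, 262) [254 249   0] [ 29 255 254]
(148, 250) [81 70 58] [16 72 81]
(170, 170) [129 134 137] [101  15 137]
(400, 250) [193 197 209] [113  20 209]
(373, 276) [199 203 216] [113  20 216]
(410, 265) [254 171  29] [ 19 226 254]
(300, 240) [102 107 115] [108  29 115]
```

View pics/c1.png

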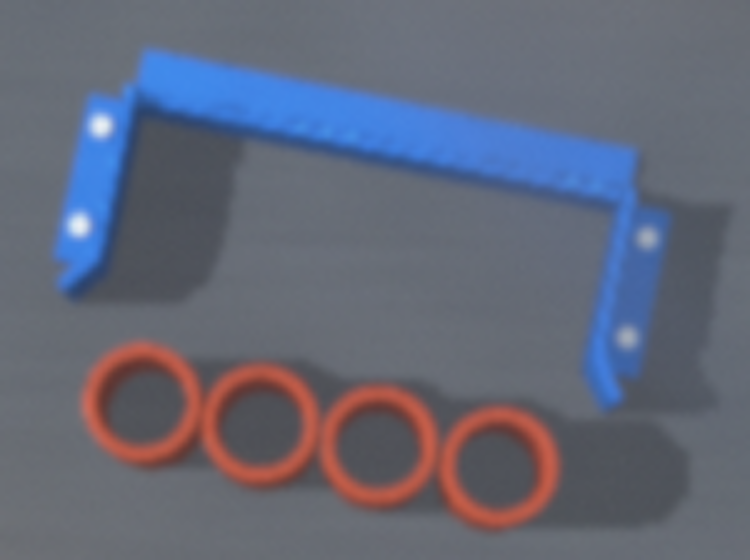

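View pics/c2.png

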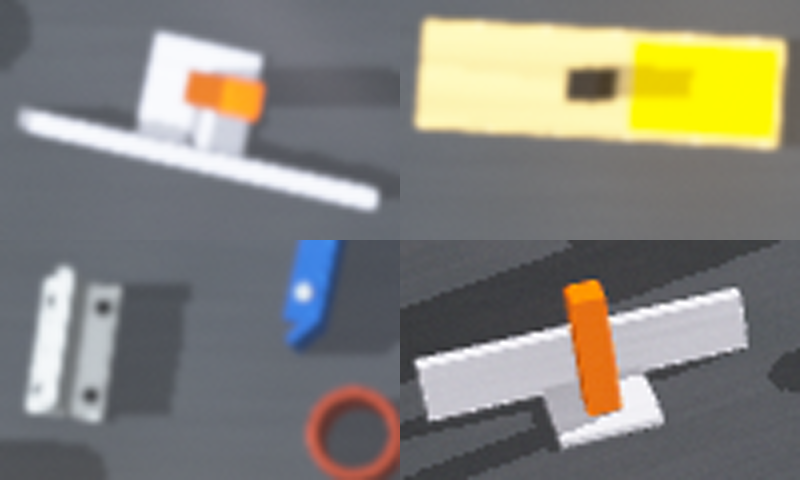

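Top image: row of red sleeves at (243,183), (267,187), (290,191), (315,196). It could be confused with the turquoise decoys at (319,247) and (284,272), or the stray red cylinders at (5,355) and (5,385). The frame opens towards the robot. The pusher is at about (405,265) with its blade facing the robot, so it needs a half turn. The divider is at (150,251), patch to the right, and the bracket is at (173,162).

```bash
cat > h.py <<'E'
import numpy as np,cv2
from scipy.optimize import least_squares
from scipy.spatial.transform import Rotation as R
from workcell import monitor, snapshot, calibration, ticket, bot
C={n:calibration(n) for n in("top","scene")}
def KRt(n):
    c=C[n];f=210/np.tan(np.radians(c["fov_y"]/2))
    return np.array([[f,0,c["cx"]],[0,f,c["cy"]],[0,0,1]]),np.array(c["rvec"]),np.array(c["tvec"])
def proj(n,P):
    K,r,t=KRt(n);return cv2.projectPoints(np.array(P,float).reshape(-1,3),r,t,K,None)[0][:,0]
def unproj(n,uv,z):
    K,r,t=KRt(n);Rm=cv2.Rodrigues(r)[0];c=-Rm.T@t
    d=Rm.T@np.linalg.inv(K)@np.array([uv[0],uv[1],1.]);return c+d*(z-c[2])/d[2]
def crop(p,k,off): return [(p[0]+.5)/k-.5+off[0],(p[1]+.5)/k-.5+off[1]]
def fit(obs,x0):
    """obs: list (cam, uv, model xyz m)"""
    def w(x,m): 
        c,s=np.cos(x[2]),np.sin(x[2]);return [x[0]+c*m[0]-s*m[1],x[1]+s*m[0]+c*m[1],m[2]]
    r=least_squares(lambda x:np.concatenate([proj(n,w(x,np.array(m)/1000))[0]-uv for n,uv,m in obs]),x0,loss="soft_l1")
    print("pose mm/deg",np.round(r.x[:2]*1000,1),round(np.degrees(r.x[2]),2),"res px",np.round(r.fun,1));return r.x
E
python3 - <<'E'
from h import *
for n in C:
    K,r,t=KRt(n);print(n,"cam",-cv2.Rodrigues(r)[0].T@t)
F=lambda p:crop(p,5,(215,103));A=lambda p:crop(p,4,(350,240));B=lambda p:crop(p,4,(100,230));D=lambda p:crop(p,4,(155,135));S=lambda p:crop(p,4,(110,190))
T="top"
print("frame");f=fit([(T,F((69,295)),(-75,150,45)),(T,F((610,405)),(-75,-150,45)),(T,F((129,86)),(36,133,45)),(T,F((629,189)),(36,-133,45))],[.7,0,-.15])
print("frame+scene check")
for P in [(-75,150,45),(-75,-150,45),(36,133,45),(36,-133,45)]:
    c,s=np.cos(f[2]),np.sin(f[2]);q=np.array(P)/1000;print(proj("scene",[f[0]+c*q[0]-s*q[1],f[1]+s*q[0]+c*q[1],q[2]]).round(1))
for p in [(143,404),(262,425),(380,446),(499,467)]:
    w=unproj(T,F(p),.06);d=w[:2]-f[:2];c,s=np.cos(f[2]),np.sin(f[2]);print("sleeve",w[:2].round(4),"in frame",np.round([1e3*(c*d[0]+s*d[1]),1e3*(-s*d[0]+c*d[1])],1))
for p in [(319,247),(284,272)]: print("decoy",unproj(T,p,.06)[:2].round(3))
print("disc",unproj(T,(392,168),.03)[:2].round(3),"brush",unproj(T,(459,215),.01)[:2].round(3))
print("pusher T");o=[(T,A((20,127)),(50,112,45)),(T,A((374,210)),(50,-112,45)),(T,A((28,108)),(38,112,45)),(T,A((380,187)),(38,-112,45)),(T,A((242,101)),(0,0,100)),(T,A((157,32)),(-30,35,6)),(T,A((262,58)),(-30,-35,6))]
o=[(n,u,(m[0],-m[1],m[2])) for n,u,m in o]
fit(o,[.45,-.3,3.])
print("pusher S");fit([("scene",S((185,51)),(0,0,100)),("scene",S((16,120)),(44,-112,45)),("scene",S((339,50)),(44,112,45))],[.45,-.3,3.])
print("divider");fit([(T,B((25,18)),(-35,-119,12)),(T,B((386,38)),(-35,119,12)),(T,B((380,149)),(35,119,12)),(T,B((16,129)),(35,-119,12))],[.5,.3,3.1])
print("bracket");fit([(T,D((45,278-240)),(45,25,6)),(T,D((122,285-240)),(45,-25,6)),(T,D((104,422-240)),(-45,-25,6)),(T,D((25,410-240)),(-45,25,6))],[.6,.3,0])
q=monitor.get_obs();print(R.from_rotvec(q["ee_rot"]).as_matrix().round(3))
E
```

```text
top cam [ 0.44684993 -0.0104865   1.16993109]
scene cam [ 1.55809866 -0.71179655  0.83709153]
frame
pose mm/deg [684.6 -20.4] -9.92 res px [-3.2 -1.   2.1 -0.1 -0.   0.8  0.1  0.2]
frame+scene check
[[349.9 205.9]]
[[250.3 232.7]]
[[366.  227.9]]
[[273.4 254.6]]
sleeve [0.5767 0.0903] in frame [-125.4   90.5]
sleeve [0.5675 0.0293] in frame [-123.9   28.8]
sleeve [ 0.5584 -0.0311] in frame [-122.4  -32.3]
sleeve [ 0.5493 -0.092 ] in frame [-120.9  -93.8]
decoy [ 0.42  -0.107]
decoy [ 0.355 -0.02 ]
disc [ 0.631 -0.296] brush [ 0.514 -0.48 ]
pusher T
pose mm/deg [ 386.1 -325. ] 168.35 res px [ 2.   0.3 -0.6 -0.2  1.   0.5 -1.2  0.9 -0.2 -0.9  0.1 -0.1 -0.3 -0.5]
pusher S
pose mm/deg [ 301.5 -306.4] -13.19 res px [ -5.9 -15.6   0.5   0.2   0.7   1. ]
divider
pose mm/deg [398.  334.3] 178.45 res px [ 0.2  0.6 -0.1  0.5 -0.4 -0.6  0.3 -0.5]
bracket
pose mm/deg [636.2 285. ] -5.49 res px [ 0.4  0.  -0.5  0.5 -0.6 -0.7  0.7  0. ]
[[ 0.941  0.337 -0.   ]
 [ 0.337 -0.941  0.001]
 [ 0.    -0.001 -1.   ]]
```

```bash
cat >> h.py <<'E'
def to(x,y,yaw=None):
    """tool shifts (mm) + turn(deg) from measured pose to TCP world x,y (z via third), yaw = tool x heading deg"""
def go(p,yaw):
    o=monitor.get_obs();Rm=R.from_rotvec(o["ee_rot"]).as_matrix()
    cur=np.degrees(np.arctan2(Rm[1,0],Rm[0,0]));d=Rm.T@(np.array(p)-o["eef_pos"])
    t=-((yaw-cur+180)%360-180)
    print("t",round(o["time_s"],2),"tcp",o["eef_pos"].round(4),"yaw",cur.round(2),"| shift mm",(d*1000).round(1),"turn",round(t,2),"q6",o["qpos"][5].round(2),"F",o["contact_force"].round(1),"open",o["opening"].round(3),"gf",round(o["grasp_force"],1))
E
sed -i '/^def to(/,/^    """tool/d' h.py
python3 - <<'E'
from h import *
A=lambda p:crop(p,4,(350,240));S=lambda p:crop(p,4,(110,190));T="top"
s=[("scene",S((185,51)),(0,0,100)),("scene",S((16,120)),(50,112,45)),("scene",S((339,50)),(50,-112,45)),("scene",S((162,207)),(-30,35,6)),("scene",S((262,178)),(-30,-35,6))]
print("S");fit(s,[.4,-.3,2.9])
o=[(T,A((20,127)),(50,-112,45)),(T,A((374,210)),(50,112,45)),(T,A((28,108)),(38,-112,45)),(T,A((380,187)),(38,112,45)),(T,A((242,101)),(0,0,100)),(T,A((157,32)),(-30,-35,6)),(T,A((262,58)),(-30,35,6))]
o=[(n,u,m) for n,u,m in o]
fit(o,[.4,-.3,3.]); x=fit(o+s,[.4,-.3,3.])
print(proj("top",[[x[0],x[1],.1]]))
go([x[0],x[1],.16],78.4)
E
```

```text
S
pose mm/deg [ 389.4 -326.7] 168.2 res px [-0.2  0.3  0.1  0.1 -0.1 -0.  -0.2 -0.8  0.5  0.4]
pose mm/deg [ 386.1 -325. ] 168.35 res px [ 2.   0.3 -0.6 -0.2  1.   0.5 -1.2  0.9 -0.2 -0.9  0.1 -0.1 -0.3 -0.5]
pose mm/deg [ 386.6 -325.4] 168.36 res px [ 2.2  0.1 -0.4 -0.4  1.2  0.3 -1.   0.7  0.  -1.1  0.3 -0.3 -0.1 -0.7
 -0.1 -0.3  0.1 -0.5 -0.3 -0.6 -0.2 -1.5  0.5 -0.3]
[[410.14629909 263.77981233]]Traceback (most recent call last):
  File "<stdin>", line 9, in <module>
  File "h.py", line 25, in go
    print("t",round(o["time_s"],2),"tcp",o["eef_pos"].round(4),"yaw",cur.round(2),"| shift mm",(d*1000).round(1),"turn",round(t,2),"q6",o["qpos"][5].round(2),"F",o["contact_force"].round(1),"open",o["opening"].round(3),"gf",round(o["grasp_force"],1))
                                                                                                                                                                                                     ^^^^^^^^^^^^^^^^^^
AttributeError: 'float' object has no attribute 'round'
```

```bash
sed -i 's/o\["qpos"\]\[5\].round(2)/round(float(o["qpos"][5]),2)/; s/o\["opening"\].round(3)/round(float(o["opening"]),3)/; s/round(o\["grasp_force"\],1)/round(float(o["grasp_force"]),1)/; s/cur.round(2)/round(float(cur),2)/;s/round(t,2)/round(float(t),2)/' h.py
python3 -c "
from h import *
go([.3875,-.3257,.16],78.3)"
```

```text
t 0.1 tcp [ 0.1853 -0.5176  0.2307] yaw 19.7 | shift mm [ 255.  -112.4   70.9] turn -58.6 q6 1.42 F [ 0.2 -0.3 -0.5] open 0.996 gf 0.0
```

jog_arm(commands=[[0.0854,0.036,-0.016,0.01,-8.4],[0.0854,0.073,-0.032,0.02,-16.8],[0.0854,0.109,-0.048,0.03,-25.1],[0.0854,0.146,-0.064,0.04,-33.5],[0.0854,0.182,-0.08,0.05,-41.9],[0.0854,0.219,-0.096,0.06,-50.2],[0.0854,0.255,-0.1124,0.071,-58.6],[0.0854,0.255,-0.1124,0.071,-58.6]])

```text
time_s: 0.9
eef_pos: [0.3894, -0.3224, 0.1588]
ee_rot: [-2.425, -1.993, -0.001]
contact_force: [-0.3, -0.1, -0.3]
opening: 1.002
grasp_force: 0.0
```

```bash
python3 -c "
from h import *
go([.3875,-.3257,.06],78.3)"
```

```text
t 0.9 tcp [ 0.3894 -0.3224  0.1588] yaw 78.82 | shift mm [-3.9 -1.  98.7] turn 0.52 q6 0.91 F [-0.3 -0.1 -0.3] open 1.002 gf 0.0
```

jog_arm(commands=[[0.0854,0,0,0,0],[0.0854,0,0,0.025,0],[0.0854,0,0,0.05,0],[0.0854,0,0,0.075,0],[0.0854,0,0,0.09,0],[0.0854,0,0,0.1,0],[0.0854,0,0,0.1,0]])

```text
time_s: 1.6
eef_pos: [0.3867, -0.3264, 0.0594]
ee_rot: [-2.437, -1.98, 0.0]
contact_force: [-0.5, -0.2, 0.1]
opening: 1.005
grasp_force: 0.0
```

```bash
python3 -c "
from h import *
go([.3875,-.3257,.06],78.3);print(monitor.get_obs()['qpos'].round(3))"
```

```text
t 1.6 tcp [ 0.3867 -0.3264  0.0594] yaw 78.18 | shift mm [ 0.8  0.7 -0.6] turn -0.12 q6 0.91 F [-0.5 -0.2  0.1] open 1.005 gf 0.0
[-0.867  0.301 -0.387  0.885 -0.     0.91 ]
```

jog_arm(commands=[[0.05,0,0,0,0],[0.02,0,0,0,0],[0.0,0,0,0,0],[0.0,0,0,0,0],[0.0,0,0,0,0],[0.0,0,0,0,0]])

```text
time_s: 2.2
eef_pos: [0.3877, -0.3261, 0.0607]
ee_rot: [2.436, 1.983, 0.0]
contact_force: [-1.7, 1.4, 5.6]
opening: 0.275
grasp_force: 63.0
```

jog_arm(commands=[[0.0,0,0,-0.01,0],[0.0,0,0,-0.025,0],[0.0,0,0,-0.045,0],[0.0,0,0,-0.065,0],[0.0,0,0,-0.085,0],[0.0,0,0,-0.095,0],[0.0,0,0,-0.1,0],[0.0,0,0,-0.1,0]])

```text
time_s: 3.0
eef_pos: [0.3876, -0.326, 0.1604]
ee_rot: [2.436, 1.983, 0.0]
contact_force: [-0.1, -0.1, -4.4]
opening: 0.271
grasp_force: 62.1
```

```bash
python3 - <<'E'
from h import *
cv2.imwrite("pics/s1.png",cv2.resize(snapshot("scene")[130:280,80:280,::-1],None,fx=4,fy=4))
f=np.array([.6846,-.0204]);a=np.radians(-9.92)
W=lambda x,y:f+[np.cos(a)*x-np.sin(a)*y,np.sin(a)*x+np.cos(a)*y]
w=W(-.222,-.0017);print(w)
go([w[0],w[1],.16],260.1)
E
```

```text
[0.4656262  0.01617001]
t 3.05 tcp [ 0.3874 -0.3258  0.1598] yaw 78.3 | shift mm [ 3.508e+02  7.200e+00 -1.000e-01] turn 178.2 q6 0.91 F [-0.1  0.1 -4. ] open 0.275 gf 62.1
```

View pics/s1.png

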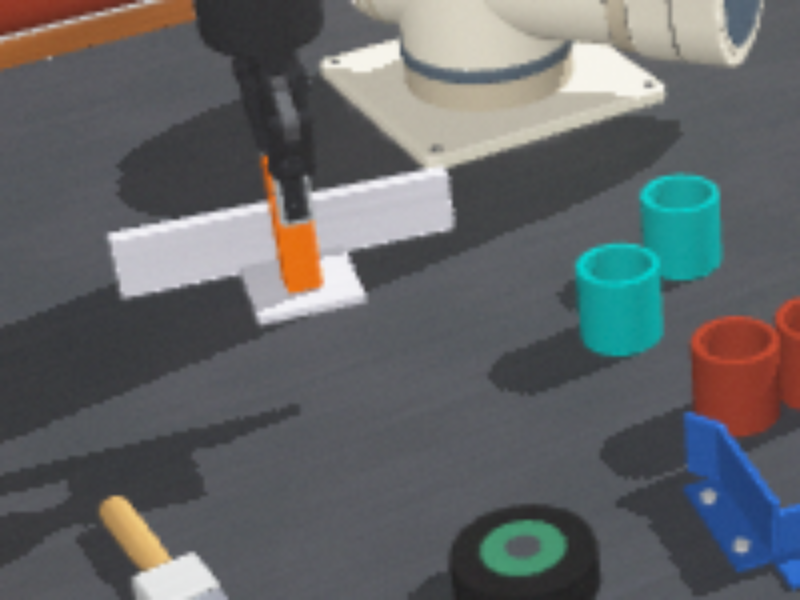

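jog_arm(commands=[[0.0,0.02,0,0,-5],[0.0,0.045,0.001,0,-13],[0.0,0.07,0.002,0,-21],[0.0,0.1,0.002,0,-29],[0.0,0.13,0.003,0,-37],[0.0,0.155,0.003,0,-45],[0.0,0.175,0.004,0,-53],[0.0,0.185,0.004,0,-60]])

```text
time_s: 3.85
eef_pos: [0.4287, -0.1438, 0.1593]
ee_rot: [-1.107, -2.938, -0.001]
contact_force: [0.3, -0.5, -4.2]
opening: 0.27
grasp_force: 61.9
```

jog_arm(commands=[[0.0,0,0,0,-8],[0.0,0,0,0,-16],[0.0,0,0,0,-24],[0.0,0,0,0,-32],[0.0,0,0,0,-40],[0.0,0,0,0,-48],[0.0,0,0,0,-55],[0.0,0,0,0,-60]])

```text
time_s: 4.65
eef_pos: [0.4285, -0.1454, 0.1592]
ee_rot: [0.507, -3.099, -0.002]
contact_force: [0.2, 0.7, -3.5]
opening: 0.27
grasp_force: 61.9
```

```bash
python3 - <<'E'
from h import *
go([.4656,.0162,.16],260.1)
E
```

```text
t 4.65 tcp [ 0.4285 -0.1454  0.1592] yaw -161.43 | shift mm [-86.7 141.3  -0.7] turn -61.53 q6 -0.84 F [ 0.2  0.7 -3.5] open 0.27 gf 61.9
```

jog_arm(commands=[[0.0,-0.01,0.018,0,-7],[0.0,-0.023,0.038,0,-15],[0.0,-0.036,0.058,0,-23],[0.0,-0.049,0.08,0,-31],[0.0,-0.061,0.1,0,-39],[0.0,-0.073,0.12,0,-47],[0.0,-0.082,0.134,0,-55],[0.0,-0.0867,0.1413,0,-61.8]])

```text
time_s: 5.45
eef_pos: [0.4665, 0.0171, 0.1591]
ee_rot: [2.029, -2.397, -0.003]
contact_force: [0.3, -0.2, -3.7]
opening: 0.276
grasp_force: 62.0
```

jog_arm(commands=[[0.0,0,0,0,0],[0.0,0,0,0,0],[0.0,0,0,0,0]])

```text
time_s: 5.75
eef_pos: [0.4667, 0.0152, 0.1599]
ee_rot: [2.017, -2.408, -0.001]
contact_force: [-1.1, 0.1, -3.9]
opening: 0.278
grasp_force: 62.0
```

```bash
python3 - <<'E'
from h import *
cv2.imwrite("pics/t2.png",cv2.resize(snapshot("top")[100:300,200:420,::-1],None,fx=3,fy=3,interpolation=2))
go([.4656,.0162,.062],260.1)
E
```

```text
t 5.8 tcp [0.4667 0.0151 0.16  ] yaw -100.07 | shift mm [-0.9  1.3 98. ] turn -0.17 q6 -1.54 F [ 0.3 -0.5 -3.2] open 0.278 gf 62.0
```

View pics/t2.png

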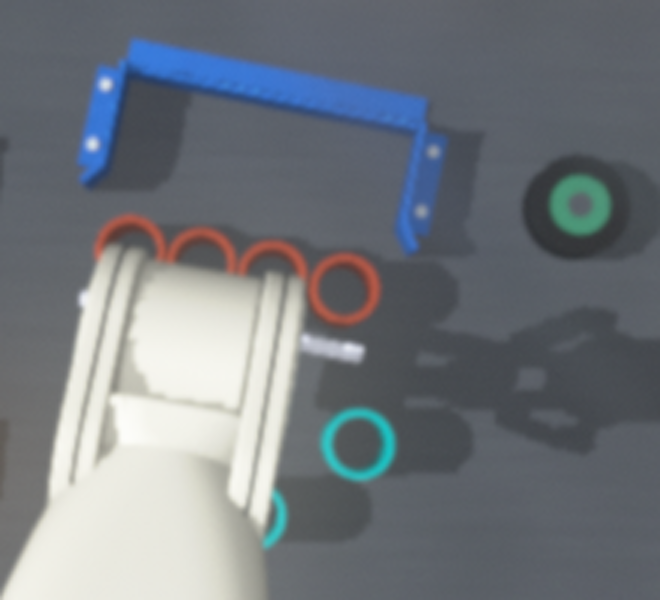

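jog_arm(commands=[[0.0,0,0,0.015,-0.2],[0.0,0,0,0.035,-0.2],[0.0,0,0,0.055,-0.2],[0.0,0,0,0.075,-0.2],[0.0,0,0,0.088,-0.2],[0.0,0,0,0.095,-0.2],[0.0,0,0,0.099,-0.2],[0.0,0,0,0.099,-0.2]])

```text
time_s: 6.6
eef_pos: [0.4672, 0.0154, 0.0614]
ee_rot: [-2.024, 2.402, -0.0]
contact_force: [-0.3, -0.3, -3.6]
opening: 0.273
grasp_force: 62.0
```

```bash
python3 - <<'E'
from h import *
f=np.array([.6846,-.0204]);a=np.radians(-9.92)
w=f+[np.cos(a)*-.08-np.sin(a)*-.0017,np.sin(a)*-.08+np.cos(a)*-.0017];print(w)
go([w[0],w[1],.061],260.1)
E
```

```text
[ 0.6055032  -0.00829275]
t 6.6 tcp [0.4672 0.0154 0.0614] yaw -99.75 | shift mm [-1.000e-01 -1.403e+02  5.000e-01] turn 0.15 q6 -1.55 F [-0.3 -0.3 -3.6] open 0.273 gf 62.0
```

jog_arm(commands=[[0.0,0,-0.003,0,0],[0.0,0,-0.007,0,0],[0.0,0,-0.011,0,0],[0.0,0,-0.015,0,0],[0.0,0,-0.018,0,0],[0.0,0,-0.021,0,0],[0.0,0,-0.024,0,0],[0.0,0,-0.027,0,0]])

```text
time_s: 7.4
eef_pos: [0.4913, 0.0118, 0.0607]
ee_rot: [2.024, -2.399, -0.006]
contact_force: [-9.6, 2.1, 2.5]
opening: 0.276
grasp_force: 62.8
```

jog_arm(commands=[[0.0,0,-0.004,0,0],[0.0,0,-0.008,0,0],[0.0,0,-0.012,0,0],[0.0,0,-0.016,0,0],[0.0,0,-0.02,0,0],[0.0,0,-0.024,0,0],[0.0,0,-0.028,0,0],[0.0,0,-0.032,0,0]])

```text
time_s: 8.2
eef_pos: [0.5229, 0.0062, 0.0607]
ee_rot: [2.024, -2.399, -0.006]
contact_force: [-10.1, 1.9, 0.6]
opening: 0.274
grasp_force: 62.7
```

```bash
python3 - <<'E'
from h import *
cv2.imwrite("pics/t3.png",np.hstack([cv2.resize(snapshot("top")[100:240,205:365,::-1],(400,350),interpolation=2),cv2.resize(snapshot("scene")[160:300,230:390,::-1],(400,350),interpolation=2)]))
go([.6055,-.0083,.061],260.1)
E
```

```text
t 8.3 tcp [0.5238 0.0061 0.0607] yaw -99.7 | shift mm [  0.4 -83.   -0.6] turn 0.2 q6 -1.55 F [-4.9  0.5 -3.1] open 0.271 gf 62.2
```

View pics/t3.png

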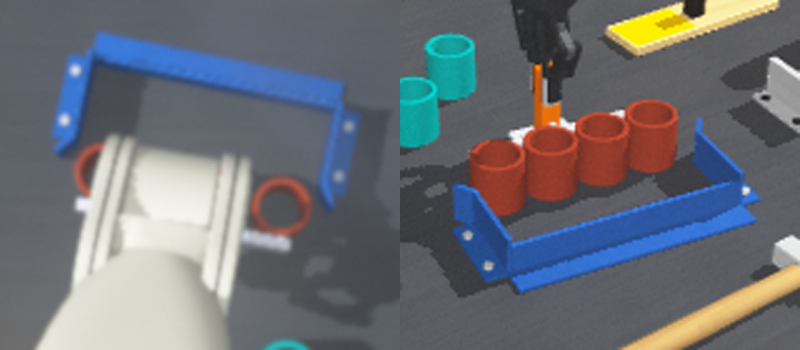

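jog_arm(commands=[[0.0,0,-0.004,0,0],[0.0,0,-0.009,0,0],[0.0,0,-0.014,0,0],[0.0,0,-0.019,0,0],[0.0,0,-0.024,0,0],[0.0,0,-0.029,0,0],[0.0,0,-0.034,0,0],[0.0,0,-0.039,0,0]])

```text
time_s: 9.1
eef_pos: [0.5614, -0.0003, 0.0607]
ee_rot: [2.024, -2.399, -0.006]
contact_force: [-9.1, 2.0, 1.9]
opening: 0.276
grasp_force: 62.8
```

jog_arm(commands=[[0.0,0,-0.005,0,0],[0.0,0,-0.01,0,0],[0.0,0,-0.015,0,0],[0.0,0,-0.02,0,0],[0.0,0,-0.025,0,0],[0.0,0,-0.029,0,0],[0.0,0,-0.033,0,0],[0.0,0,-0.036,0,0]])

```text
time_s: 9.9
eef_pos: [0.597, -0.0065, 0.0608]
ee_rot: [2.024, -2.399, -0.006]
contact_force: [-11.0, 1.9, 2.6]
opening: 0.272
grasp_force: 62.8
```

jog_arm(commands=[[0.0,0,-0.001,0,0],[0.0,0,-0.002,0,0],[0.0,0,-0.003,0,0],[0.0,0,-0.004,0,0]])

```text
time_s: 10.3
eef_pos: [0.6007, -0.007, 0.0608]
ee_rot: [2.024, -2.399, -0.006]
contact_force: [-10.6, 1.5, 1.9]
opening: 0.273
grasp_force: 62.7
```

jog_arm(commands=[[0.0,0,-0.001,0,0],[0.0,0,-0.002,0,0],[0.0,0,-0.003,0,0]])

```text
time_s: 10.6
eef_pos: [0.6037, -0.0075, 0.0607]
ee_rot: [2.024, -2.399, -0.006]
contact_force: [-10.6, 1.6, 2.0]
opening: 0.274
grasp_force: 62.8
```

jog_arm(commands=[[0.0,0,-0.001,0,0],[0.0,0,-0.002,0,0]])

```text
time_s: 10.8
eef_pos: [0.6057, -0.0079, 0.0607]
ee_rot: [2.024, -2.399, -0.006]
contact_force: [-9.9, 1.4, 2.1]
opening: 0.272
grasp_force: 62.8
```

jog_arm(commands=[[0.0,0,-0.001,0,0],[0.0,0,-0.001,0,0]])

```text
time_s: 11.0
eef_pos: [0.6069, -0.0081, 0.0608]
ee_rot: [2.024, -2.399, -0.005]
contact_force: [-8.6, 2.9, 0.5]
opening: 0.274
grasp_force: 62.7
```

jog_arm(commands=[[0.0,0,-0.001,0,0],[0.0,0,-0.001,0,0]])

```text
time_s: 11.2
eef_pos: [0.6078, -0.0083, 0.0608]
ee_rot: [2.024, -2.399, -0.005]
contact_force: [-9.4, 1.9, 0.5]
opening: 0.27
grasp_force: 62.7
```

jog_arm(commands=[[0.0,0,-0.001,0,0],[0.0,0,-0.001,0,0]])

```text
time_s: 11.4
eef_pos: [0.6088, -0.0084, 0.0607]
ee_rot: [2.024, -2.399, -0.006]
contact_force: [-9.0, 2.2, 1.2]
opening: 0.27
grasp_force: 62.7
```

```bash
python3 - <<'E'
from h import *
cv2.imwrite("pics/t4.png",np.hstack([cv2.resize(snapshot("top")[100:220,215:355,::-1],(400,343),interpolation=2),cv2.resize(snapshot("scene")[180:300,240:380,::-1],(400,343),interpolation=2)]))
go([.6055,-.0083,.061],260.1);print(monitor.get_obs()["moment"])
E
```

```text
t 11.5 tcp [ 0.6088 -0.0084  0.0607] yaw -99.69 | shift mm [ 0.4  3.2 -0.3] turn 0.21 q6 -1.55 F [-9.6  1.3  2. ] open 0.273 gf 62.7
[0.42724668 1.96569732 0.00251883]
```

View pics/t4.png

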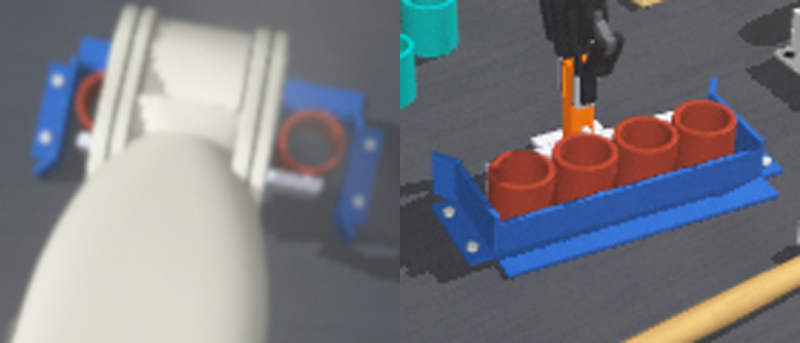

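jog_arm(commands=[[0.0,0,-0.001,0,0],[0.0,0,-0.001,0,0]])

```text
time_s: 11.7
eef_pos: [0.6096, -0.0085, 0.0608]
ee_rot: [2.024, -2.399, -0.006]
contact_force: [-9.9, 2.7, 1.7]
opening: 0.271
grasp_force: 62.9
```

jog_arm(commands=[[0.0,0,-0.001,0,0],[0.0,0,-0.001,0,0]])

```text
time_s: 11.9
eef_pos: [0.6097, -0.0085, 0.0608]
ee_rot: [2.023, -2.398, -0.008]
contact_force: [-14.6, 3.4, 5.3]
opening: 0.27
grasp_force: 63.3
```

jog_arm(commands=[[0.0,0,-0.001,0,0],[0.0,0,-0.001,0,0]])

```text
time_s: 12.1
eef_pos: [0.61, -0.0084, 0.0609]
ee_rot: [2.022, -2.398, -0.009]
contact_force: [-17.7, 3.8, 8.7]
opening: 0.271
grasp_force: 63.7
```

jog_arm(commands=[[0.0,0,-0.001,0,0],[0.0,0,-0.002,0,0],[0.0,0,-0.002,0,0]])

```text
time_s: 12.4
eef_pos: [0.6104, -0.0083, 0.061]
ee_rot: [2.021, -2.397, -0.013]
contact_force: [-25.4, 5.0, 14.3]
opening: 0.273
grasp_force: 64.5
```

```bash
python3 - <<'E'
from h import *
go([.6055,-.0083,.061],260.1);print(monitor.get_obs()["moment"])
E
```

```text
t 12.4 tcp [ 0.6104 -0.0083  0.061 ] yaw -99.73 | shift mm [0.8 4.8 0.1] turn 0.17 q6 -1.55 F [-25.4   5.   14.3] open 0.273 gf 64.5
[ 1.16101813  5.22037699 -0.81588649]
```

jog_arm(commands=[[0.0,0,0,0,0.4],[0.0,0,0,0,0.8],[0.0,0,0,0,0.8]])

```text
time_s: 12.7
eef_pos: [0.6107, -0.0082, 0.061]
ee_rot: [2.006, -2.41, -0.012]
contact_force: [-23.5, 6.4, 12.6]
opening: 0.275
grasp_force: 64.2
```

```bash
python3 - <<'E'
from h import *
go([.6055,-.0083,.061],260.1);print(monitor.get_obs()["moment"])
E
```

```text
t 12.7 tcp [ 0.6107 -0.0082  0.061 ] yaw -100.45 | shift mm [1.1 5.1 0. ] turn -0.55 q6 -1.54 F [-23.5   6.4  12.6] open 0.275 gf 64.2
[1.22491754 4.83390592 0.26768578]
```

jog_arm(commands=[[0.0,0,0,0,-0.5],[0.0,0,0,0,-1.0],[0.0,0,0,0,-1.6],[0.0,0,0,0,-1.6]])

```text
time_s: 13.1
eef_pos: [0.6107, -0.0082, 0.061]
ee_rot: [2.037, -2.384, -0.013]
contact_force: [-23.9, 7.5, 13.6]
opening: 0.275
grasp_force: 67.8
```

```bash
python3 - <<'E'
from h import *
go([.6055,-.0083,.061],260.1);print(monitor.get_obs()["moment"])
E
```

```text
t 13.1 tcp [ 0.6107 -0.0082  0.061 ] yaw -98.97 | shift mm [1.  5.2 0.1] turn 0.93 q6 -1.57 F [-23.9   7.5  13.6] open 0.275 gf 67.8
[ 1.33590173  4.65359383 -1.74385985]
```

jog_arm(commands=[[0.0,0,0.003,0,0.5],[0.0,0,0.008,0,1.0],[0.0,0,0.016,0,1.0],[0.0,0,0.028,0,1.0],[0.0,0,0.042,0,1.0],[0.0,0,0.056,0,1.0],[0.0,0,0.064,0,1.0],[0.0,0,0.068,0,1.0]])

```text
time_s: 13.9
eef_pos: [0.5481, 0.0008, 0.0615]
ee_rot: [-2.021, 2.405, -0.0]
contact_force: [0.7, -0.0, -3.4]
opening: 0.27
grasp_force: 62.1
```

jog_arm(commands=[[0.0,0,0,-0.01,0],[0.0,0,0,-0.03,0],[0.0,0,0,-0.055,0],[0.0,0,0,-0.075,0],[0.0,0,0,-0.09,0],[0.0,0,0,-0.1,0],[0.0,0,0,-0.1,0]])

```text
time_s: 14.6
eef_pos: [0.5497, 0.0006, 0.1629]
ee_rot: [-2.02, 2.403, -0.003]
contact_force: [-1.9, -0.8, -3.4]
opening: 0.278
grasp_force: 62.2
```

```bash
python3 - <<'E'
from h import *
go([.38,-.34,.16],260.0)
E
```

```text
t 14.6 tcp [0.5497 0.0006 0.1629] yaw -99.91 | shift mm [364.7 108.6   2.5] turn 0.09 q6 -1.55 F [-1.9 -0.8 -3.4] open 0.278 gf 62.2
```

jog_arm(commands=[[0.0,0.02,0.006,0,0],[0.0,0.055,0.016,0,0],[0.0,0.1,0.03,0,0],[0.0,0.145,0.043,0,0],[0.0,0.19,0.057,0,0],[0.0,0.235,0.07,0,0],[0.0,0.275,0.082,0,0],[0.0,0.31,0.092,0,0]])

```text
time_s: 15.4
eef_pos: [0.4033, -0.2905, 0.1606]
ee_rot: [2.02, -2.406, -0.001]
contact_force: [0.7, 0.4, -3.6]
opening: 0.273
grasp_force: 62.1
```

jog_arm(commands=[[0.0,0.025,0.008,0,0],[0.0,0.045,0.014,0,0],[0.0,0.055,0.0166,0,0],[0.0,0.055,0.0166,0.02,0],[0.0,0.055,0.0166,0.045,0],[0.0,0.055,0.0166,0.07,0],[0.0,0.055,0.0166,0.085,0],[0.0,0.055,0.0166,0.095,0]])

```text
time_s: 16.2
eef_pos: [0.3787, -0.3391, 0.0647]
ee_rot: [-2.022, 2.404, 0.004]
contact_force: [1.1, -0.6, -3.5]
opening: 0.272
grasp_force: 62.0
```

jog_arm(commands=[[0.0,0,0,0,0],[0.0,0,0,0.002,0],[0.0,0,0,0.004,0],[0.0,0,0,0.005,0],[0.0,0,0,0.005,0]])

```text
time_s: 16.7
eef_pos: [0.379, -0.3403, 0.0616]
ee_rot: [2.021, -2.405, 0.001]
contact_force: [1.0, 0.1, -4.3]
opening: 0.276
grasp_force: 62.1
```

jog_arm(commands=[[0.0,0,0,0.0007,0],[0.0,0,0,0.0015,0],[0.0,0,0,0.0015,0]])

```text
time_s: 17.0
eef_pos: [0.3791, -0.3404, 0.0607]
ee_rot: [2.021, -2.405, 0.002]
contact_force: [-0.7, 0.9, 6.5]
opening: 0.273
grasp_force: 63.4
```

jog_arm(commands=[[0.03,0,0,0,0],[0.0854,0,0,0,0],[0.0854,0,0,0,0],[0.0854,0,0,0,0],[0.0854,0,0,-0.02,0],[0.0854,0,0,-0.05,0],[0.0854,0,0,-0.1,0],[0.0854,0,0,-0.14,0]])

```text
time_s: 17.8
eef_pos: [0.3788, -0.3401, 0.202]
ee_rot: [2.021, -2.405, 0.001]
contact_force: [1.6, -1.2, -0.3]
opening: 0.998
grasp_force: 0.0
```

```bash
python3 - <<'E'
from h import *
t=snapshot("top")[:,:,::-1]; s=snapshot("scene")[:,:,::-1]
cv2.imwrite("pics/t5.png",np.hstack([cv2.resize(t[100:220,215:355],(450,386),interpolation=2),cv2.resize(s[170:290,110:235],(350,386),interpolation=2)]))
cv2.imwrite("pics/t5full.png",t)
hsv=cv2.cvtColor(t,cv2.COLOR_BGR2HSV)
m=((hsv[...,0]<12)&(hsv[...,1]>120))[120:215,220:345].astype(np.uint8)
cv2.imwrite("pics/t5red.png",m*255)
go([.398,.3343,.16],88.45)
E
```

```text
t 17.9 tcp [ 0.3803 -0.3418  0.2051] yaw -99.9 | shift mm [-669.4   99.    40.6] turn 171.65 q6 -2.29 F [ 0.9 -0.6  0.3] open 0.999 gf 0.0
```

View pics/t5.png

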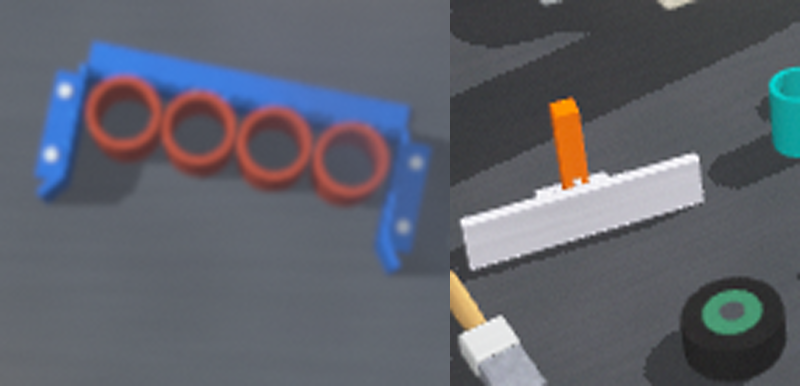

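The row is straight and home against the rail, with ring centres at about (253.6,134.8), (276.9,140.1), (300.4,145.1) and (324.2,149.8) in the top picture. The pusher stands upright, well clear of the frame. Next is the divider.

```bash
python3 - <<'E'
from h import *
k=450/140;P=np.array([unproj("top",crop(p,k,(215,100)),.06)[:2] for p in [(123.5,112.5),(199,129),(274.5,145),(351,160)]])
print(P.round(4),"mean",P.mean(0).round(4)); d=P[0]-P[3];print("yaw",np.degrees(np.arctan2(d[1],d[0]))-90,"span",np.linalg.norm(d))
# automated: ring centroid by hough-ish contour hull of red mask
m=cv2.imread("pics/t5full.png");h=cv2.cvtColor(m,cv2.COLOR_BGR2HSV)
M=((h[...,0]<12)&(h[...,1]>110)&(h[...,2]>120));M[:, :225]=0;M[:,345:]=0;M[:110]=0;M[215:]=0
ys,xs=np.nonzero(M);print("bbox",xs.min(),xs.max(),ys.min(),ys.max(),len(xs));
r=cv2.minAreaRect(np.c_[xs,ys].astype(np.float32));print(r)
print("can",unproj("top",(85,191),.14)[:2])
go([.398,.3343,.16],-91.55)
E
```

```text
[[ 0.7032  0.069 ]
 [ 0.6915  0.0083]
 [ 0.6802 -0.0523]
 [ 0.6697 -0.1135]] mean [ 0.6861 -0.0221]
yaw -10.374564345090704 span 0.18555856071592025
bbox 242 334 125 160 705
((287.7423400878906, 143.21115112304688), (93.73168182373047, 22.82940673828125), 12.011479377746582)
can [0.53911616 0.45624832]
t 17.9 tcp [ 0.3803 -0.3418  0.2051] yaw -99.9 | shift mm [-669.4   99.    40.6] turn -8.35 q6 -2.29 F [ 0.9 -0.6  0.3] open 0.999 gf 0.0
```

jog_arm(commands=[[0.0854,-0.03,0.0045,0,0],[0.0854,-0.07,0.01,0,0],[0.0854,-0.115,0.017,0,0],[0.0854,-0.16,0.024,0,0],[0.0854,-0.205,0.03,0,0],[0.0854,-0.25,0.037,0,0],[0.0854,-0.295,0.044,0,0],[0.0854,-0.34,0.05,0,0]])

```text
time_s: 18.7
eef_pos: [0.3875, 0.0051, 0.1996]
ee_rot: [-2.021, 2.405, -0.0]
contact_force: [1.4, 0.5, 0.3]
opening: 1.006
grasp_force: 0.0
```

jog_arm(commands=[[0.0854,-0.045,0.007,0,-1],[0.0854,-0.09,0.014,0,-2],[0.0854,-0.135,0.021,0.005,-3],[0.0854,-0.18,0.028,0.01,-4],[0.0854,-0.225,0.035,0.02,-5],[0.0854,-0.27,0.042,0.03,-6.5],[0.0854,-0.31,0.048,0.04,-7.5],[0.0854,-0.329,0.049,0.04,-8.3]])

```text
time_s: 19.5
eef_pos: [0.3952, 0.3386, 0.1578]
ee_rot: [2.192, -2.247, -0.002]
contact_force: [0.6, -0.2, 0.1]
opening: 0.994
grasp_force: 0.0
```

jog_arm(commands=[[0.0854,0,0,0,0],[0.0854,0,0,0,0]])

```text
time_s: 19.7
eef_pos: [0.396, 0.3358, 0.1592]
ee_rot: [2.19, -2.251, -0.0]
contact_force: [1.0, -0.5, -0.2]
opening: 1.004
grasp_force: 0.0
```

```bash
python3 - <<'E'
from h import *
go([.3985,.3345,.025],-91.55)
E
```

```text
t 19.7 tcp [0.396  0.3358 0.1592] yaw -91.56 | shift mm [  1.1  -2.7 134.2] turn -0.01 q6 -1.0 F [ 1.  -0.5 -0.2] open 1.004 gf 0.0
```

jog_arm(commands=[[0.0854,0.001,-0.003,0.03,0],[0.0854,0.001,-0.003,0.065,0],[0.0854,0.001,-0.003,0.1,0],[0.0854,0.001,-0.003,0.122,0],[0.0854,0.001,-0.003,0.134,0],[0.0854,0.001,-0.003,0.134,0],[0.0854,0.001,-0.003,0.134,0]])

```text
time_s: 20.4
eef_pos: [0.4, 0.3346, 0.0268]
ee_rot: [-2.189, 2.252, -0.0]
contact_force: [-0.3, -0.6, 0.2]
opening: 0.998
grasp_force: 0.0
```

jog_arm(commands=[[0.05,0,0,0,0],[0.03,0,0,0,0],[0.0,0,0,0,0],[0.0,0,0,0,0],[0.0,0,0,0,0],[0.0,0,0,0,0]])

```text
time_s: 21.0
eef_pos: [0.3996, 0.3351, 0.0263]
ee_rot: [-2.19, 2.252, -0.0]
contact_force: [-0.3, -0.1, 6.3]
opening: 0.24
grasp_force: 60.5
```

jog_arm(commands=[[0.0,0,0,-0.01,0],[0.0,0,0,-0.03,0],[0.0,0,0,-0.055,0],[0.0,0,0,-0.08,0],[0.0,0,0,-0.105,0],[0.0,0,0,-0.12,0],[0.0,0,0,-0.12,0],[0.0,0,0,-0.12,0]])

```text
time_s: 21.8
eef_pos: [0.3991, 0.3347, 0.1455]
ee_rot: [2.19, -2.252, -0.0]
contact_force: [-0.4, 0.6, -2.1]
opening: 0.245
grasp_force: 59.5
```

```bash
python3 - <<'E'
from h import *
go([.687,-.0222,.16],-100.4)
t=snapshot("top")[:,:,::-1];cv2.imwrite("pics/t6.png",t)
h=cv2.cvtColor(t,cv2.COLOR_BGR2HSV)
def rect(M):
    n,l,st,ce=cv2.connectedComponentsWithStats(M.astype(np.uint8));i=1+np.argmax(st[1:,4]);p=np.argwhere(l==i)[:,::-1].astype(np.float32)
    return cv2.minAreaRect(p),st[i,4],p.mean(0)
print("yellow",rect((h[...,0]>25)&(h[...,0]<35)&(h[...,1]>200)&(h[...,2]>120)))
E
```

```text
t 21.8 tcp [0.3991 0.3347 0.1455] yaw -91.6 | shift mm [ 348.7 -297.7  -14.6] turn 8.8 q6 -1.01 F [-0.4  0.6 -2.1] open 0.245 gf 59.5
yellow (((169.0, 251.5), (11.0, 20.0), 90.0), np.int32(196), array([168.69897, 251.36224], dtype=float32))
```

jog_arm(commands=[[0.0,0.012,-0.01,-0.005,0.5],[0.0,0.035,-0.03,-0.01,1.5],[0.0,0.065,-0.055,-0.015,2.5],[0.0,0.097,-0.083,-0.015,3.5],[0.0,0.13,-0.111,-0.015,4.5],[0.0,0.163,-0.139,-0.015,5.5],[0.0,0.197,-0.168,-0.015,6.5],[0.0,0.23,-0.196,-0.015,7.5]])

```text
time_s: 22.65
eef_pos: [0.5892, 0.0977, 0.1593]
ee_rot: [2.036, -2.39, -0.002]
contact_force: [0.1, 1.2, -2.8]
opening: 0.243
grasp_force: 59.3
```

```bash
python3 - <<'E'
from h import *
go([.687,-.0222,.16],-100.4)
E
```

```text
t 22.65 tcp [0.5892 0.0977 0.1593] yaw -99.15 | shift mm [ 102.9 -115.6   -0.9] turn 1.25 q6 -1.39 F [ 0.1  1.2 -2.8] open 0.243 gf 59.3
```

jog_arm(commands=[[0.0,0.025,-0.028,0,0.3],[0.0,0.048,-0.055,0,0.6],[0.0,0.07,-0.08,0,0.9],[0.0,0.087,-0.098,0,1.2],[0.0,0.097,-0.109,0,1.3],[0.0,0.101,-0.114,0,1.3],[0.0,0.101,-0.114,0,1.3],[0.0,0.101,-0.114,0,1.3]])

```text
time_s: 23.45
eef_pos: [0.6848, -0.0173, 0.1606]
ee_rot: [2.012, -2.413, -0.001]
contact_force: [0.2, -0.4, -2.5]
opening: 0.245
grasp_force: 59.3
```

```bash
python3 - <<'E'
from h import *
go([.687,-.0222,.09],-100.4)
E
```

```text
t 23.45 tcp [ 0.6848 -0.0173  0.1606] yaw -100.35 | shift mm [ 4.4 -3.1 70.6] turn 0.05 q6 -1.54 F [ 0.2 -0.4 -2.5] open 0.245 gf 59.3
```

jog_arm(commands=[[0.0,0.002,-0.001,0.015,0],[0.0,0.0044,-0.003,0.03,0],[0.0,0.0044,-0.003,0.045,0],[0.0,0.0044,-0.003,0.058,0],[0.0,0.0044,-0.003,0.066,0],[0.0,0.0044,-0.003,0.07,0],[0.0,0.0044,-0.003,0.0705,0]])

```text
time_s: 24.15
eef_pos: [0.6874, -0.0229, 0.0901]
ee_rot: [2.011, -2.413, -0.0]
contact_force: [-0.5, 0.6, -2.4]
opening: 0.246
grasp_force: 59.4
```

```bash
python3 - <<'E'
from h import *
go([.687,-.0222,.0863],-100.4)
E
```

```text
t 24.15 tcp [ 0.6874 -0.0229  0.0901] yaw -100.38 | shift mm [-0.6  0.6  3.8] turn 0.02 q6 -1.54 F [-0.5  0.6 -2.4] open 0.246 gf 59.4
```

jog_arm(commands=[[0.0,-0.0004,0.0003,0.001,0],[0.0,-0.0004,0.0003,0.002,0],[0.0,-0.0004,0.0003,0.003,0],[0.0,-0.0004,0.0003,0.0035,0],[0.0,-0.0004,0.0003,0.004,0],[0.0,-0.0004,0.0003,0.004,0]])

```text
time_s: 24.75
eef_pos: [0.6874, -0.0228, 0.0863]
ee_rot: [-2.011, 2.414, -0.0]
contact_force: [-0.7, -0.7, -2.3]
opening: 0.244
grasp_force: 59.3
```

jog_arm(commands=[[0.0,0,0,0.0004,0],[0.0,0,0,0.0008,0],[0.0,0,0,0.0008,0]])

```text
time_s: 25.05
eef_pos: [0.6874, -0.0228, 0.0863]
ee_rot: [-2.011, 2.413, -0.001]
contact_force: [-3.2, 0.2, 5.2]
opening: 0.245
grasp_force: 60.4
```

Contact. Next I release, lift, and measure.

jog_arm(commands=[[0.03,0,0,0,0],[0.06,0,0,0,0],[0.0854,0,0,0,0],[0.0854,0,0,0,0],[0.0854,0,0,0,0],[0.0854,0,0,-0.03,0],[0.0854,0,0,-0.07,0],[0.0854,0,0,-0.11,0]])

```text
time_s: 25.85
eef_pos: [0.687, -0.0227, 0.1963]
ee_rot: [2.01, -2.413, -0.001]
contact_force: [1.5, -0.0, 0.5]
opening: 1.003
grasp_force: 0.0
```

```bash
python3 - <<'E'
from h import *
go([.6365,.285,.16],174.5)
E
```

```text
t 25.85 tcp [ 0.687  -0.0227  0.1963] yaw -100.4 | shift mm [-293.5  105.2   36.5] turn 85.1 q6 -1.54 F [ 1.5 -0.   0.5] open 1.003 gf 0.0
```

jog_arm(commands=[[0.0854,-0.02,0.007,0,8],[0.0854,-0.055,0.02,0,16],[0.0854,-0.09,0.032,0,24],[0.0854,-0.13,0.047,0,32],[0.0854,-0.17,0.061,0,40],[0.0854,-0.21,0.075,0,48],[0.0854,-0.245,0.088,0,56],[0.0854,-0.275,0.0985,0,64]])

```text
time_s: 26.65
eef_pos: [0.6395, 0.2677, 0.1955]
ee_rot: [-0.419, 3.113, 0.0]
contact_force: [1.0, -0.3, -0.4]
opening: 1.001
grasp_force: 0.0
```

```bash
python3 - <<'E'
from h import *
t=snapshot("top")[:,:,::-1];s=snapshot("scene")[:,:,::-1];cv2.imwrite("pics/t7.png",t);cv2.imwrite("pics/s7.png",s)
go([.6365,.285,.16],174.5)
# bracket mask region refine with initial image; board yellow patch quad
h=cv2.cvtColor(t,cv2.COLOR_BGR2HSV);M=((h[...,0]>24)&(h[...,0]<36)&(h[...,1]>190)&(h[...,2]>110))
M[:,:280]=0;M[:,350:]=0
p=np.argwhere(M)[:,::-1].astype(np.float32);r=cv2.minAreaRect(p);print("patch",r,len(p),unproj("top",p.mean(0),.072)[:2], cv2.boxPoints(r).round(1).tolist())
# board whole: light wood+yellow
M=((h[...,0]>14)&(h[...,0]<36)&(h[...,1]>35)&(h[...,2]>150));M[:,:230]=0;M[:,350:]=0;M[:110]=0;M[200:]=0
p=np.argwhere(M)[:,::-1].astype(np.float32);r=cv2.minAreaRect(p);b=cv2.boxPoints(r);Q=np.array([unproj("top",u,.072)[:2] for u in b]);print("board",r,len(p));print(Q.round(4).tolist(),Q.mean(0))
E
```

```text
t 26.75 tcp [0.639  0.2695 0.1952] yaw -164.45 | shift mm [-1.8 15.6 35.3] turn 21.05 q6 0.01 F [ 0.1  0.5 -1. ] open 1.002 gf 0.0
patch ((313.57562255859375, 145.98048400878906), (33.524662017822266, 20.952909469604492), 12.094757080078125) 349 [ 0.67661509 -0.07127551] [[295.0, 152.6999969482422], [299.3999938964844, 132.1999969482422], [332.20001220703125, 139.1999969482422], [327.79998779296875, 159.6999969482422]]
board ((288.10980224609375, 141.1427459716797), (93.94112396240234, 27.817602157592773), 11.513830184936523) 2454
[[0.6719, 0.1022], [0.7424, 0.0904], [0.7004, -0.1449], [0.6302, -0.1322]] [ 0.68622151 -0.02113023]
```

jog_arm(commands=[[0.0854,0,0.008,0.01,8],[0.0854,-0.001,0.014,0.02,16],[0.0854,-0.0015,0.0156,0.035,21],[0.0854,-0.0015,0.0156,0.035,21],[0.0854,-0.0015,0.0156,0.035,21],[0.0854,-0.0015,0.0156,0.035,21]])

```text
time_s: 27.35
eef_pos: [0.6379, 0.2805, 0.1614]
ee_rot: [0.145, 3.137, 0.001]
contact_force: [0.2, 0.2, 0.1]
opening: 1.002
grasp_force: 0.0
```

```bash
python3 - <<'E'
from h import *
S=lambda u,v:(u,v)
go([.637,.285,.019],174.5)
# predicted bracket outline in the scene image vs light-grey pixels
s=cv2.imread("pics/s7.png");c=proj("scene",[[.637+dx,.285+dy,z] for dx,dy,z in[(.045,0,.051),(-.045,0,.051),(.045,0,.006)]]);print(c)
g=cv2.imread("pics/scene0.png");x0,y0=365,180
hs=cv2.cvtColor(g,cv2.COLOR_BGR2HSV)[y0:y0+35,x0:x0+45];M=(hs[...,1]<35)&(hs[...,2]>150)
print("\n".join("".join("#" if v else "." for v in r) for r in M))
E
```

```text
t 27.35 tcp [0.6379 0.2805 0.1614] yaw 174.72 | shift mm [  1.5   4.3 142.4] turn 0.22 q6 0.39 F [0.2 0.2 0.1] open 1.002 gf 0.0
[[398.92599527 195.34025056]
 [377.20520269 182.60350289]
 [397.25107783 208.53927979]]
.............................................
.............................................
.............................................
.............####............................
.............#####...........................
.............######..........................
.............#.######........................
.............#########.......................
.............##.##.#####.....................
.............#############...................
............####..##.######..................
............#######...######.................
............####.#...##.######...............
............#####.......#######..............
............########....##.######............
............########........######...........
..........###########.........####...........
.......########.######.........###...........
.......##.....#.#######.......####...........
........#.....###########......###...........
.........#...#####..####.#.....###...........
..........################.....###...........
............#############.#.#.####...........
.............###########.###...###...........
.............############..##..####..........
................##########.##.###..#.........
.................#########...####.###........
.................#####....##.#########.......
....................#.....############.......
.....................#....#########..........
.....................############............
........................######...............
........................###..................
.............................................
.............................................
```

jog_arm(commands=[[0.0854,0.001,0.004,0.03,0],[0.0854,0.0012,0.004,0.07,0],[0.0854,0.0012,0.004,0.105,0],[0.0854,0.0012,0.004,0.13,0],[0.0854,0.0012,0.004,0.141,0.2],[0.0854,0.0012,0.004,0.1415,0.2],[0.0854,0.0012,0.004,0.1415,0.2]])

```text
time_s: 28.05
eef_pos: [0.6375, 0.2852, 0.0205]
ee_rot: [0.153, 3.136, 0.001]
contact_force: [-0.3, 0.1, 0.1]
opening: 1.0
grasp_force: 0.0
```

jog_arm(commands=[[0.05,0,0,0,0],[0.02,0,0,0,0],[0.0,0,0,0,0],[0.0,0,0,0,0],[0.0,0,0,0,0],[0.0,0,0,0,0],[0.0,0,0,0,0]])

```text
time_s: 28.75
eef_pos: [0.6367, 0.2851, 0.0193]
ee_rot: [0.153, 3.137, 0.0]
contact_force: [-0.3, 0.2, 3.6]
opening: 0.106
grasp_force: 59.7
```

jog_arm(commands=[[0.0,0,0,-0.01,0],[0.0,0,0,-0.03,0],[0.0,0,0,-0.055,0],[0.0,0,0,-0.08,0],[0.0,0,0,-0.105,0],[0.0,0,0,-0.13,0],[0.0,0,0,-0.14,0],[0.0,0,0,-0.14,0]])

```text
time_s: 29.55
eef_pos: [0.637, 0.2852, 0.1603]
ee_rot: [0.153, 3.136, 0.001]
contact_force: [-0.3, 1.0, -4.0]
opening: 0.105
grasp_force: 58.7
```

```bash
python3 - <<'E'
from h import *
go([.6751,-.0889,.16],79.6)
E
```

```text
t 29.55 tcp [0.637  0.2852 0.1603] yaw 174.4 | shift mm [-7.440e+01 -3.686e+02  2.000e-01] turn 94.8 q6 0.4 F [-0.3  1.  -4. ] open 0.105 gf 58.7
```

jog_arm(commands=[[0.0,-0.003,-0.015,-0.005,5],[0.0,-0.01,-0.045,-0.01,13],[0.0,-0.016,-0.08,-0.015,21],[0.0,-0.024,-0.12,-0.02,29],[0.0,-0.032,-0.16,-0.02,37],[0.0,-0.04,-0.2,-0.02,45],[0.0,-0.048,-0.24,-0.02,53],[0.0,-0.055,-0.275,-0.02,61]])

```text
time_s: 30.35
eef_pos: [0.6638, 0.004, 0.177]
ee_rot: [-1.732, -2.618, 0.002]
contact_force: [0.8, -0.4, -4.5]
opening: 0.109
grasp_force: 58.8
```

```bash
python3 - <<'E'
from h import *
go([.6751,-.0889,.16],79.6)
E
```

```text
t 30.35 tcp [0.6638 0.004  0.177 ] yaw 113.04 | shift mm [-89.9 -25.9  17. ] turn 33.44 q6 1.05 F [ 0.8 -0.4 -4.5] open 0.109 gf 58.8
```

jog_arm(commands=[[0.0,-0.025,-0.007,0,8],[0.0,-0.05,-0.014,0,16],[0.0,-0.07,-0.02,0,24],[0.0,-0.083,-0.024,0,31],[0.0,-0.089,-0.026,0,33.6],[0.0,-0.089,-0.026,0,33.6],[0.0,-0.089,-0.026,0,33.6],[0.0,-0.089,-0.026,0,33.6]])

```text
time_s: 31.15
eef_pos: [0.6757, -0.0854, 0.1783]
ee_rot: [-2.408, -2.017, 0.001]
contact_force: [0.2, 0.3, -3.7]
opening: 0.105
grasp_force: 58.8
```

```bash
python3 - <<'E'
from h import *
go([.6751,-.0889,.095],79.6)
E
```

```text
t 31.15 tcp [ 0.6757 -0.0854  0.1783] yaw 79.9 | shift mm [-3.6  0.1 83.3] turn 0.3 q6 1.5 F [ 0.2  0.3 -3.7] open 0.105 gf 58.8
```

jog_arm(commands=[[0.0,-0.0036,0,0.01,0.3],[0.0,-0.0036,0,0.025,0.3],[0.0,-0.0036,0,0.045,0.3],[0.0,-0.0036,0,0.062,0.3],[0.0,-0.0036,0,0.075,0.3],[0.0,-0.0036,0,0.082,0.3],[0.0,-0.0036,0,0.083,0.3],[0.0,-0.0036,0,0.083,0.3]])

```text
time_s: 31.95
eef_pos: [0.6756, -0.0896, 0.0963]
ee_rot: [2.415, 2.009, 0.001]
contact_force: [-0.2, 0.2, -3.4]
opening: 0.108
grasp_force: 58.8
```

```bash
python3 - <<'E'
from h import *
go([.6751,-.0889,.0915],79.6)
E
```

```text
t 31.95 tcp [ 0.6756 -0.0896  0.0963] yaw 79.51 | shift mm [ 0.6 -0.6  4.8] turn -0.09 q6 1.5 F [-0.2  0.2 -3.4] open 0.108 gf 58.8
```

jog_arm(commands=[[0.0,0.0004,-0.0004,0.001,0],[0.0,0.0004,-0.0004,0.002,0],[0.0,0.0004,-0.0004,0.003,0],[0.0,0.0004,-0.0004,0.004,0],[0.0,0.0004,-0.0004,0.0045,0],[0.0,0.0004,-0.0004,0.0045,0]])

```text
time_s: 32.55
eef_pos: [0.6749, -0.0891, 0.0914]
ee_rot: [-2.415, -2.009, 0.0]
contact_force: [0.2, 1.3, -3.8]
opening: 0.109
grasp_force: 58.8
```

jog_arm(commands=[[0.0,0,0,0.0004,0],[0.0,0,0,0.0007,0],[0.0,0,0,0.0007,0]])

```text
time_s: 32.85
eef_pos: [0.675, -0.0891, 0.0913]
ee_rot: [2.415, 2.009, 0.0]
contact_force: [-1.7, -0.3, 1.6]
opening: 0.107
grasp_force: 59.6
```

jog_arm(commands=[[0.02,0,0,0,0],[0.05,0,0,0,0],[0.0854,0,0,0,0],[0.0854,0,0,0,0],[0.0854,0,0,0,0],[0.0854,0,0,-0.03,0],[0.0854,0,0,-0.07,0],[0.0854,0,0,-0.11,0]])

```text
time_s: 33.65
eef_pos: [0.6746, -0.089, 0.2018]
ee_rot: [-2.415, -2.008, 0.001]
contact_force: [0.5, -0.3, 0.2]
opening: 0.999
grasp_force: 0.0
```

jog_arm(commands=[[0.0854,-0.04,0.02,-0.02,0],[0.0854,-0.085,0.05,-0.02,0],[0.0854,-0.13,0.08,-0.02,0],[0.0854,-0.175,0.11,-0.02,0],[0.0854,-0.215,0.14,-0.02,0],[0.0854,-0.25,0.17,-0.02,0],[0.0854,-0.25,0.17,-0.02,0]])

```text
time_s: 34.35
eef_pos: [0.7738, -0.356, 0.2194]
ee_rot: [-2.407, -2.002, 0.002]
contact_force: [6.7, 0.0, 9.4]
opening: 0.998
grasp_force: 0.0
```

```bash
python3 - <<'E'
from h import *
t=snapshot("top")[:,:,::-1];s=snapshot("scene")[:,:,::-1]
cv2.imwrite("pics/fin.png",np.hstack([cv2.resize(t[100:220,205:365],(400,300),interpolation=2),cv2.resize(s[160:280,230:390],(400,300),interpolation=2)]))
cv2.imwrite("pics/fin.png",np.vstack([cv2.imread("pics/fin.png"),np.hstack([cv2.resize(t,(400,300)),cv2.resize(s,(400,300))])]))
go([.4,-.3,.2],79.6)
E
```

```text
t 34.45 tcp [ 0.7724 -0.3592  0.2104] yaw 79.28 | shift mm [ -11.2 -376.7   18.1] turn -0.32 q6 1.22 F [-0.3 -0.3 -2.5] open 1.0 gf 0.0
```

View pics/fin.png

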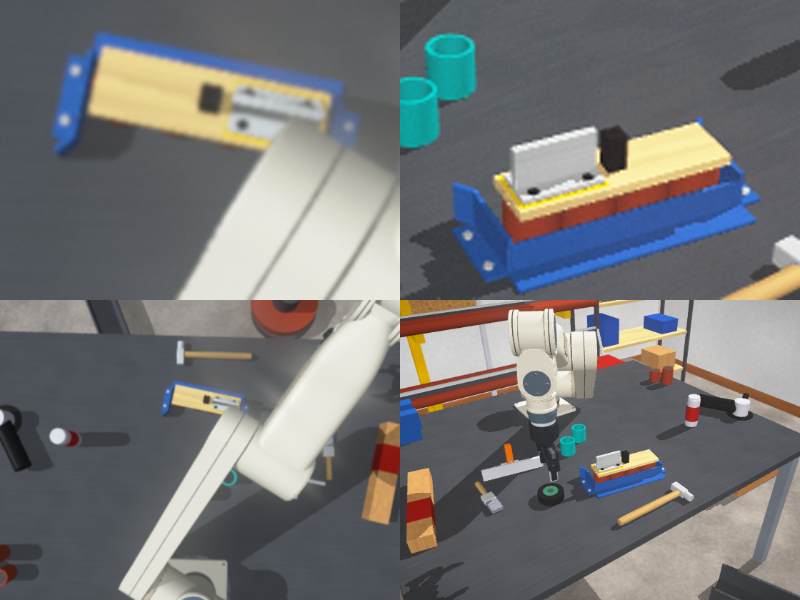

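The final picture shows the divider square on the row with its knob up. The bracket stands web up, lengthwise on the yellow patch. The pusher is standing clear, and the discs, can and brush look undisturbed. The arm is free in the air.

```bash
python3 -c "
from workcell import ticket
print(ticket.sign_off())"
```

```text
the job is handed in; nothing more can be done
None
```

The job is done and handed in at about 34.5 s on the robot's clock: the sleeves are home, the pusher stands clear of the frame, and the divider and bracket are in place; the sign-off gave no verdict.

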